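Clear the nail box aside and spring the touch-latch cabinet door ajar

ROBOT

A 6-joint arm with a two-finger parallel gripper is mounted at the origin on a cart in front of the work surface, level with it; the furniture and walls round the work are solid. World frame = base frame: x ahead of the robot, y to its left, z up, the work surface at z = 0. Lengths are in mm, angles in degrees, forces in N, time in s.
With the tool pointing down it reaches from about 300 to 750 mm from the base axis. Payload 8.5 kg.
Tool frame: the origin (TCP) lies midway between the tips of the shut fingers; the grasp point (between the pads) lies 19 mm behind it (r.tcp_to_grasp is the distance from the TCP to the grasp point, in mm); z points along the fingers, y is the line along which they close (so a half turn about z gives the same grasp; the last joint's range is limited). The gripper opens to 88 mm and grips with 3 to 60 N. Pads are 18 mm wide; open, the fingers measure 123 mm over their backs; the gripper's body (75 mm by 187 mm) begins 45 mm behind the grasp point.
Start: joints at [-83.325, 21.807, 74.336, -0, 83.858, -12.336], TCP at [179.154, -519.985, 200.148] pointing down, gripper open.
Joint ranges: [-178.18, 178.18], [-50.72, 133.34], [12.68, 142.11], [-81.47, 261.47], [9.98, 163.14], [-165.26, 165.26]. Speed limits (degrees/s): [136.94, 136.94, 180, 180, 180, 180].

INTERFACE

Orientations are given as [roll, pitch, yaw] about the fixed x, y, z axes, in that order (R = Rz(yaw) Ry(pitch) Rx(roll)).
In Python, from rig import r gives the robot as it stands. The module is installed in compiled form; this text tells all that it offers.
- The arm moves only by the tool apply_moves, never from a script. Its argument "targets" is a list of rows, each a list of 5 numbers: the opening, from -1 (shut) to 1 (fully open), then the shift along the world's x, y, z in units of 0.05 m (1.0 is 0.05 m), then the turn about the world's z in units of 0.5 rad (1.0 is 0.5 rad). A call has 1 to 20 rows; each row shifts and turns the commanded pose from where the row before left it; what a row does not reach is not made up. A row lasts 1/8 s, in which the tool goes at most 62.5 mm and 10.7 degrees, less where a joint would pass 70% of its speed; a pose out of reach is approached as far as the arm can. A call with a number of a shift or a turn outside -1 to 1 is refused whole. A call with a gripper value outside its range is refused whole. The fingers move at their own pace and stop on an object; the grip force is fixed at half the most. Time passes only in rows, so rows that do not move let the fingers close. It gives the time, the measured TCP pose, the force, the opening and the grip force at its end, in the units of the state.
- r.sense(): the state, without advancing time (a new reading comes with each control period).
- r.grab_frame(name): name is "side" or "top"; returns (picture, depth): 420x560x3 uint8, red, green, blue; 420x560 float32, mm along the optical axis (not along the pixel's ray), 0 where there is no reading.
- r.camera_params(name): a dict with "mtx" (3x3 intrinsics, pixels), "dist" ([k1, k2, p1, p2, k3] as OpenCV has them; the pictures are not rectified), "extrinsics" (4x4, takes a point from world to camera coordinates). Camera axes: x right, y down, z forward; pixel columns grow to the right and rows downward; lengths in mm; the calibration is good to about 2 mm. A picture is of the moment at which its call begins. camera_params takes no time and is no camera call.
- r.close_job(): hands the job in; it is judged then, once.
The state is a dict: "time_s": time; "joints": joint angles; "joint_vel": joint speeds; "joint_efforts": joint torques, N m; "ee_pos": TCP position; "ee_rot": TCP orientation; "wrist_force": force on the tool from outside, world axes, zero at the start; "torque": the same for the moment, N m; "gripper_width": finger opening in mm; "grasp_force": force on a finger pad.
Only numpy, scipy, OpenCV 4.12 (cv2) and the standard library are available. Lean on these libraries where they do the work, as an engineer would, in place of code of your own. Each camera call takes 0.05 s, during which the arm holds its last target. There are 200 camera calls.

TASK

The small cardboard nail box stands in the way of the door of the larger cabinet. First, with the door still shut, push the box sideways along the bench with the fingertips, to either side, until no part of it is in front of that cabinet; then gently press the cabinet's handleless door near its free right-hand edge until the push-to-open catch lets go, and back off so that the spring swings it ajar. Do not pick up or tip the box, keep the smaller cabinet shut, do not pull the door wide, and leave everything else where it stands.

Things in the scene. Friction and masses are not known exactly. Their poses are not given: they have to be found in the camera images.
- large_cabinet: Larger of two plywood cabinets fixed on the bench: 190 wide (y), 150 tall, 140 deep (x). Origin: centre of its underside; local -x points out of the front, +y to its left as the robot sees it. One plain grey door, 162 wide, no handle, fills the frame; shut, its outer face lies at local x = -82 mm, 12 proud of the frame. 
- large_door (a joint): Door of the larger cabinet, rad: 0 shut, + open (towards the robot), - pressed in. Upright hinge at the left (+y) edge, free edge at the right. A sprung catch holds it: pressing the press point in by 7 to 9 mm, up to a stop at about -0.06 (larger) or -0.1 rad (smaller), 3 to 6 N, frees it; as the finger backs off the spring swings it to about 0.42 rad and holds it there, if nothing is in the way.
- large_door_press (a point): Point on the outer face of the larger cabinet's door, 22 in from its free (right) edge, 100 above the bench: a good place to press. It moves with the door.
- small_cabinet: Smaller of two plywood cabinets fixed on the bench: 140 wide (y), 110 tall, 140 deep (x). Origin: centre of its underside; local -x points out of the front, +y to its left as the robot sees it. One plain grey door, 112 wide, no handle, fills the frame; shut, its outer face lies at local x = -82 mm, 12 proud of the frame. Must stay shut.
- small_door (a joint): Door of the smaller cabinet, rad: 0 shut, + open (towards the robot), - pressed in. Upright hinge at the left (+y) edge, free edge at the right. A sprung catch holds it: pressing the press point in by 7 to 9 mm, up to a stop at about -0.06 (larger) or -0.1 rad (smaller), 3 to 6 N, frees it; as the finger backs off the spring swings it to about 0.42 rad and holds it there, if nothing is in the way.
- nail_box_mid (a point): Centre of the closed cardboard nail box, 61 (its x) x 110 (its y) x 44 (z), about 0.3 to 0.65 kg, loose on the bench in front of the larger cabinet's door, its centre 75 to 95 from the shut door's face. z up.
- tape_measure: yellow tape measure standing on top of the smaller cabinet, 34 x 73 x 68 (mm). Origin: centre of its underside. Loose bystander.
- tape_black: roll of black tape, 72 across, 19 high, lying on top of the smaller cabinet (mm). Origin: centre of its underside. Loose bystander.
- pliers: pliers with blue handles, 178 long, lying at the right (mm). Origin: centre of its underside. Loose bystander.
- soap_pump: pump bottle, 173 tall, at the left (mm). Origin: centre of its underside. Loose bystander.
- bottle_brown: brown bottle, 240 tall, at the left (mm). Origin: centre of its underside. Loose bystander.
- tape_masking: roll of beige tape, 84 across, 24 high, at the right (mm). Origin: centre of its underside. Loose bystander.
- spray_oil: spray can, 65 across, 208 tall, at the back right (mm). Origin: centre of its underside. Loose bystander.
- nail_box: The same nail box; origin at the centre of its underside.

How it is judged:
By the outcome, as a careful person would: the job done as asked, in the order asked, and still so for the second after the job is handed in, with the robot touching nothing.
It also fails if it takes over 50 s, if anything falls off the work surface, if the arm or the gripper's body presses on something with over 40 N, if the wrist force passes 120 N, or if a joint passes its speed limit or range.

## Working session

There is one attempt and no reset: what is moved stays moved. The work goes in short steps, Python scripts to look and compute and a tool call to move; the robot and the scene stay as the last step left them, time stands still between calls to the robot, and variables do not carry over. Pictures are saved under pics/ and viewed, at most 10 in all, crops included, and the job is handed in when it is done.

Besides the shell and the picture viewer there is one more tool, called after "Request:" by a JSON object that holds its "method" and its "body". apply_moves: Moves the arm, as the interface text tells. Its arguments: {"type":"object","properties":{"targets":{"type":"array"}},"required":["targets"]}

```bash
mkdir -p pics
cat > h.py <<'E'
from rig import r
import numpy as np, cv2
def cloud(name):
    im,d=r.grab_frame(name); p=r.camera_params(name)
    K=np.array(p["mtx"]);D=np.array(p["dist"]);T=np.array(p["extrinsics"])
    h,w=d.shape; u,v=np.meshgrid(np.arange(w),np.arange(h))
    n=cv2.undistortPoints(np.stack([u.ravel(),v.ravel()],1).astype(np.float64)[:,None],K,D)[:,0]
    c=np.c_[n,np.ones(len(n))]*d.ravel()[:,None]
    P=(c-T[:3,3])@T[:3,:3]
    P[d.ravel()==0]=np.nan
    return im,P.reshape(h,w,3)
E
python3 - <<'E'
from h import *
for n in("top","side"):
    im,P=cloud(n); cv2.imwrite(f"pics/{n}0.png",im[...,::-1]); np.save(n+"0.npy",P)
    T=np.array(r.camera_params(n)["extrinsics"]); print(n,-T[:3,:3].T@T[:3,3])
s=r.sense();print(s["ee_pos"],s["ee_rot"],s["gripper_width"],s["wrist_force"],s["time_s"])
E
```

```text
top [ -48.68047909 -111.62204112 1405.56636501]
side [ -149.98206239 -1273.96227926   976.96322933]
[ 179.11627162 -519.71361945  199.63097815] [-1.79930087e+02 -1.63647831e-02  1.90111343e+01] 87.9893338672662 [ 0.58537381  0.84144042 -0.13954948] 0.1
```

View pics/top0.png

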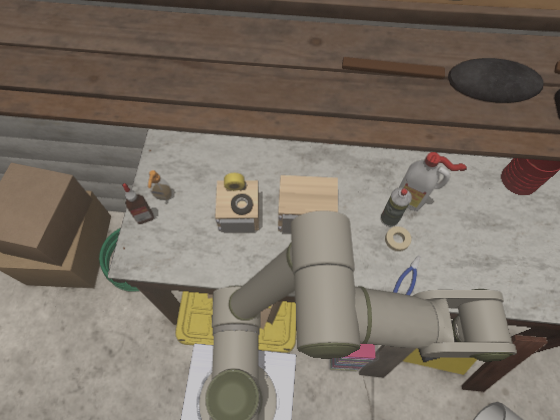

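View pics/side0.png

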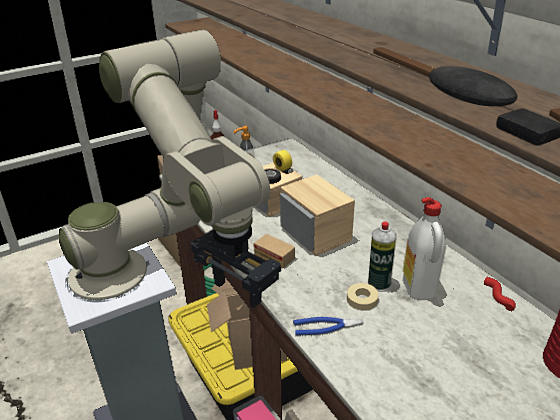

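The top view shows the larger cabinet at about (308,205), with the arm hiding the nail box. The side view shows the larger cabinet at (318,215), the nail box at (273,250), the pliers at (325,326) and the beige tape at (363,296).

Run:
```python
import numpy as np,cv2
for n in("top","side"):
    P=np.load(n+"0.npy")
    m=(P[...,2]>140)&(P[...,2]<160)&(P[...,0]>400)&(P[...,0]<760)&(P[...,1]>-300)&(P[...,1]<150)
    nn,l,st,c=cv2.connectedComponentsWithStats(m.astype(np.uint8))
    for i in range(1,nn):
        if st[i,4]>150:
            q=P[l==i]; print(n,"tops",st[i],np.nanmedian(q[:,2]),cv2.minAreaRect(q[:,:2].astype(np.float32)))
P=np.load("side0.npy")
for lo,hi,tag in((36,52,"box44"),(100,118,"small110"),(15,30,"tape/pl")):
    m=(P[...,2]>lo)&(P[...,2]<hi)&(P[...,0]>250)&(P[...,0]<800)&(P[...,1]>-500)&(P[...,1]<400)
    nn,l,st,c=cv2.connectedComponentsWithStats(m.astype(np.uint8))
    for i in range(1,nn):
        if st[i,4]>80:
            q=P[l==i]; print(tag,st[i],np.nanmedian(q,0).round(),cv2.minAreaRect(q[:,:2].astype(np.float32)))
for uv in((273,250),(265,242),(262,258),(290,205),(300,230),(300,325),(325,326),(363,296)): print(uv,P[uv[1],uv[0]].round())
# door face: points left face of large cabinet
q=P[195:240,284:312].reshape(-1,3); q=q[(q[:,2]>20)&(q[:,2]<135)]
vx,vy,x0,y0=cv2.fitLine(q[:,:2].astype(np.float32),cv2.DIST_HUBER,0,.01,.01).ravel(); print("face dir",vx,vy,x0,y0,len(q))
P=np.load("top0.npy")
for uv in((280,178),(337,179),(336,209),(280,205),(240,190),(398,239),(405,285)): print(uv,P[uv[1],uv[0]].round())
```

```text
top tops [ 279  175   59   41 2113] 151.69371743823692 ((627.4828491210938, -154.11415100097656), (146.41346740722656, 187.9201202392578), 2.6869421005249023)
side tops [ 281  174   74   43 1719] 150.7875097233211 ((622.1722412109375, -155.96759033203125), (150.55870056152344, 197.6503448486328), 1.8685039281845093)
box44 [280 217  73  30 313] [ 560. -244.   44.] ((580.2867431640625, -196.9718780517578), (108.12848663330078, 231.41241455078125), 42.80231475830078)
box44 [253 233  42  26 559] [ 451. -191.   44.] ((452.8147277832031, -186.6408233642578), (68.96346282958984, 116.27950286865234), 19.74112319946289)
box44 [369 270  24  13 111] [ 617. -473.   45.] ((626.6893310546875, -465.27203369140625), (30.504497528076172, 63.017784118652344), 49.056373596191406)
small110 [262 162  40  30 384] [630.  29. 111.] ((609.53125, 78.28814697265625), (139.625, 149.11563110351562), 6.250033378601074)
small110 [280 200  74  29 376] [ 561. -244.  109.] ((580.919677734375, -200.3286895751953), (108.0427017211914, 229.50489807128906), 44.26599884033203)
small110 [370 252  25  11 131] [ 618. -471.  
[... 527 characters left out ...]
.54463958740234), 48.915401458740234)
tape/pl [347 277  45  29 488] [ 571. -469.   24.] ((585.1598510742188, -464.9784851074219), (140.29322814941406, 68.68437194824219), 2.027888536453247)
(273, 250) [ 438. -210.   46.]
(265, 242) [ 439. -161.   43.]
(262, 258) [ 216. -566.  348.]
(290, 205) [ 540. -139.  127.]
(300, 230) [ 543. -191.   66.]
(300, 325) [ 368. -466.   -1.]
(325, 326) [ 420. -503.   -0.]
(363, 296) [ 573. -463.   -3.]
face dir 0.04088438 -0.99916387 543.112 -169.76466 804
(280, 178) [682. -57. 146.]
(337, 179) [ 693. -245.  153.]
(336, 209) [ 581. -246.  156.]
(280, 205) [581. -67. 150.]
(240, 190) [644.  74. 109.]
(398, 239) [ 566. -479.   -0.]
(405, 285) [ 406. -499.   -5.]
```

Run:
```python
import cv2
a=cv2.imread("pics/side0.png")[160:350,200:400]; cv2.imwrite("pics/side0c.png",cv2.resize(a,None,fx=3.1,fy=3.1,interpolation=cv2.INTER_CUBIC))
```

```text
(no output)
```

View pics/side0c.png

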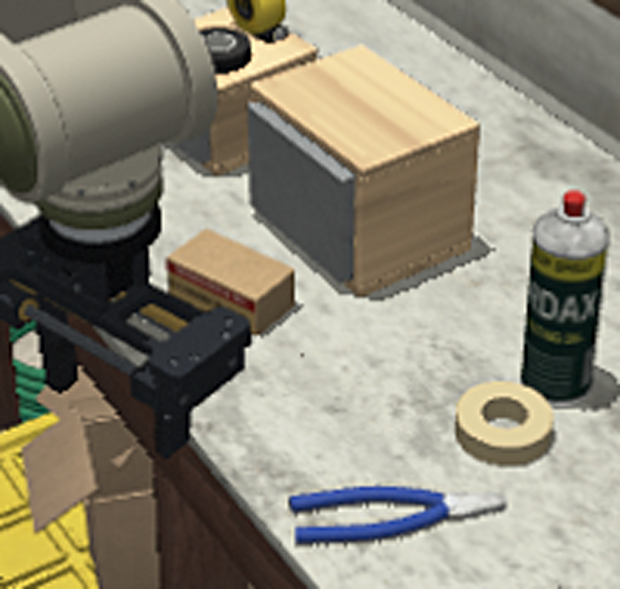

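The crop shows the nail box at about (230,280), right in front of the grey door. The space to its right is clear as far as the pliers at (400,500). I'll push right, moving the arm to the box's left side first and then measuring again.

Request:
{"method": "apply_moves", "body": {"targets": [[-1,0.55,0.9,0,-0.06],[-1,0.55,0.9,0,-0.06],[-1,0.55,0.9,0,-0.06],[-1,0.55,0.9,0,-0.06],[-1,0.55,0.9,0,-0.06],[-1,0.55,0.9,0,-0.06],[-1,0.55,0.9,0,-0.06],[-1,0.55,0.9,0,-0.06],[-1,0.55,0.9,0,-0.06],[-1,0.55,0.9,0,-0.06],[-1,0,0,0,0],[-1,0,0,0,0]]}}

```text
time_s: 1.6
ee_pos: [453.8, -70.2, 199.9]
ee_rot: [-180.0, 0.0, 1.9]
wrist_force: [-0.0, -0.8, 0.3]
gripper_width: 0.3
grasp_force: 0.0
```

```bash
cat > box.py <<'E'
from h import *
import sys
from scipy.optimize import minimize
im,P=cloud("side"); cv2.imwrite(f"pics/side{sys.argv[1]}.png",im[...,::-1])
m=(P[...,2]>40)&(P[...,2]<48)&(P[...,0]>370)&(P[...,0]<515)&(P[...,1]>-420)&(P[...,1]<-60)
n,l,st,c=cv2.connectedComponentsWithStats(m.astype(np.uint8)); i=1+st[1:,4].argmax()
q=P[l==i][:,:2]; print(st[i],len(q))
def f(v):
    a=np.radians(v[2]);d=q-v[:2];x=d@[np.cos(a),np.sin(a)];y=d@[-np.sin(a),np.cos(a)]
    return np.minimum(np.hypot(np.maximum(abs(x)-30.5,0),np.maximum(abs(y)-55,0)),8).sum()+1e-3*((v[:2]-q.mean(0))**2).sum()
best=min((minimize(f,[*q.mean(0),a],method="Nelder-Mead") for a in range(-60,61,15)),key=lambda s:s.fun)
v=best.x;a=np.radians(v[2]);print("box",v.round(1),best.fun/len(q),cv2.minAreaRect(q.astype(np.float32)))
B=v[:2]+np.array([[sx*30.5*np.cos(a)-sy*55*np.sin(a),sx*30.5*np.sin(a)+sy*55*np.cos(a)] for sx,sy in((1,1),(1,-1),(-1,-1),(-1,1))]);print(B.round())
s=r.sense();print(np.round(s["ee_pos"],1),np.round(s["ee_rot"],1),np.round(s["wrist_force"],1),s["gripper_width"],s["time_s"])
p=r.camera_params("side");T=np.array(p["extrinsics"])
uv=cv2.projectPoints(np.c_[B,np.full(4,44.)],cv2.Rodrigues(T[:3,:3])[0],T[:3,3],np.array(p["mtx"]),np.array(p["dist"]))[0].reshape(-1,2)
u0,v0=max(0,int(uv[:,0].mean())-90),int(uv[:,1].mean())-80
o=cv2.resize(im[v0:v0+150,u0:u0+200,::-1],None,fx=4,fy=4,interpolation=cv2.INTER_CUBIC)
cv2.polylines(o,[((uv-[u0,v0])*4).astype(np.int32)],True,(0,255,0),1);cv2.imwrite(f"pics/side{sys.argv[1]}c.png",o)
E
python3 box.py 1
```

```text
[254 233  41  25 465] 465
box [ 452.7 -188.2   21.2] 0.109751122837994 ((452.30328369140625, -187.54391479492188), (68.63289642333984, 115.84181213378906), 20.345020294189453)
[[ 461. -126.]
 [ 501. -229.]
 [ 444. -251.]
 [ 404. -148.]]
[453.7 -70.7 200. ] [180.    0.    1.8] [-0.4 -0.4 -0.1] 0.33947901055119034 1.65
```

View pics/side1c.png

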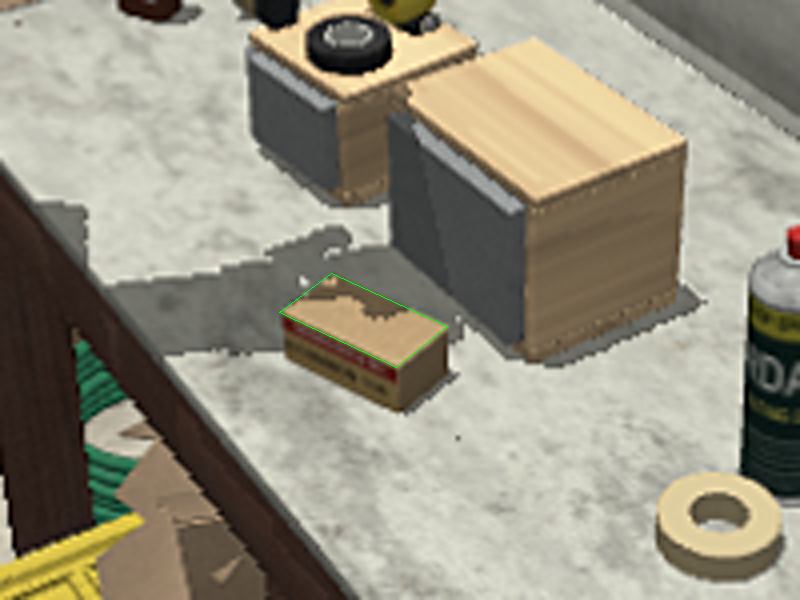

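The overlay fits the box's top face: centre (453,-188), yaw about 21°. I'll lower the fingers and push towards -y through the rear left corner, which should also straighten the box.

Request:
{"method": "apply_moves", "body": {"targets": [[-1,0.05,0,-0.9,0],[-1,0,0,-0.9,0],[-1,0,0,-0.9,0],[-1,0,0,-0.9,0],[-1,0,-0.3,0,0],[-1,0,-0.2,0,0],[-1,0,-0.15,0,0],[-1,0,-0.2,0,0],[-1,0,-0.2,0,0],[-1,0,-0.2,0,0],[-1,0,-0.2,0,0],[-1,0,-0.2,0,0],[-1,0,-0.2,0,0],[-1,0,-0.2,0,0],[-1,0,0,0,0]]}}

```text
time_s: 3.52
ee_pos: [456.7, -173.2, 20.1]
ee_rot: [180.0, -0.0, 1.8]
wrist_force: [-0.4, 0.4, -0.5]
gripper_width: 0.2
grasp_force: 0.0
```

```bash
python3 box.py 2
```

```text
[254 233  41  25 446] 446
box [ 452.2 -188.    21.7] 0.09733477267077882 ((452.550048828125, -188.13265991210938), (67.24713134765625, 113.75811004638672), 21.88445281982422)
[[ 460. -126.]
 [ 501. -228.]
 [ 444. -250.]
 [ 404. -148.]]
[ 456.6 -172.7   20.1] [-180.     0.     1.8] [-0.1 -0.5  0. ] 0.4441792778661998 3.575
```

View pics/side2.png

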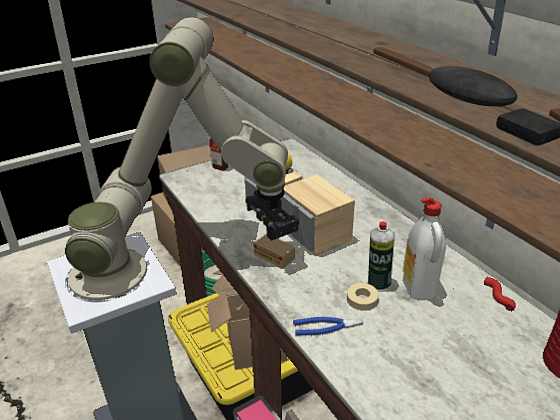

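The picture shows the gripper at about (272,215), above and behind the box at (273,250), which hasn't moved. The reported TCP pose doesn't agree with that, so I'll check the depth of the gripper.

Run:
```python
from h import *
im,P=cloud("side")
p=r.camera_params("side");T=np.array(p["extrinsics"])
pr=lambda X:cv2.projectPoints(np.array(X,float).reshape(-1,3),cv2.Rodrigues(T[:3,:3])[0],T[:3,3],np.array(p["mtx"]),np.array(p["dist"]))[0].reshape(-1,2).round()
print("tcp px",pr([[456,-173,20],[456,-173,84],[456,-173,200]]))
g=im.astype(int).sum(2)<150
g[:180]=0;g[245:]=0;g[:,:240]=0;g[:,310:]=0
q=P[g];q=q[~np.isnan(q[:,0])];print(len(q),np.percentile(q,[0,2,10,50,90,98,100],axis=0).round())
lo=q[q[:,2]<np.nanpercentile(q[:,2],8)];print("lowest",np.median(lo,0))
s=r.sense();print(s["joints"],s["ee_pos"],s["time_s"])
cv2.imwrite("pics/z.png",cv2.resize(im[160:290,220:360,::-1],None,fx=4.5,fy=4.5,interpolation=cv2.INTER_CUBIC))
im,P=cloud("top");cv2.imwrite("pics/t3.png",cv2.resize(im[130:330,180:440,::-1],None,fx=3,fy=3,interpolation=cv2.INTER_CUBIC))
```

```text
tcp px [[272. 248.]
 [272. 231.]
 [271. 197.]]
1477 [[ 396. -270.    1.]
 [ 411. -266.   70.]
 [ 422. -258.  128.]
 [ 441. -195.  166.]
 [ 474. -135.  246.]
 [ 487.  -93.  291.]
 [ 545.  -78.  297.]]
lowest [ 447.77248352 -183.71250259   84.39668715]
[-3.46184107e+01  2.84466445e+01  9.86094562e+01  5.99380274e-03
  5.29596983e+01  5.35632473e+01] [ 456.55828866 -172.36738816   20.08748529] 3.625
```

View pics/z.png

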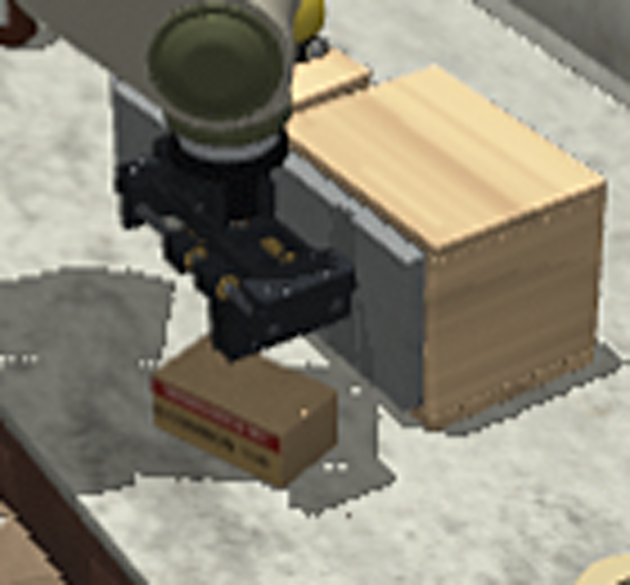

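The crop shows a block below the gripper body ending near (235,360), over the top face of the box. I'll compare the gripper's depth with its kinematics, both now and at the start.

Run:
```python
from h import *
p=r.camera_params("side");T=np.array(p["extrinsics"])
pr=lambda X:cv2.projectPoints(np.array(X,float).reshape(-1,3),cv2.Rodrigues(T[:3,:3])[0],T[:3,3],np.array(p["mtx"]),np.array(p["dist"]))[0].reshape(-1,2).round()
P0=np.load("side0.npy")
print("start: finger tip expected",pr([[196,-570,200],[196,-570,264]]))
for v in range(268,314,4): print(v,P0[v,256].round(),end=' ')
im,P=cloud("side");print()
for u in(268,272,276,282,292):
    print("col",u)
    for v in range(218,252,3): print(v,im[v,u].tolist(),P[v,u].round().tolist())
```

```text
start: finger tip expected [[257. 319.]
 [255. 295.]]
268 [ 193. -585.  346.] 272 [ 188. -594.  345.] 276 [ 184. -601.  342.] 280 [ 177. -614.  345.] 284 [ 177. -614.  336.] 288 [ 175. -616.  329.] 292 [ 179. -608.  310.] 296 [ 194. -577.  269.] 300 [ 194. -575.  257.] 304 [ 194. -573.  244.] 308 [ 333. -290.  -66.] 312 [ 333. -289.  -83.] 
col 268
218 [27, 29, 32] [435.0, -191.0, 148.0]
221 [15, 19, 25] [428.0, -204.0, 147.0]
224 [96, 78, 40] [428.0, -204.0, 137.0]
227 [12, 14, 17] [446.0, -169.0, 99.0]
230 [13, 14, 16] [446.0, -168.0, 88.0]
233 [12, 12, 14] [445.0, -171.0, 80.0]
236 [7, 11, 13] [448.0, -164.0, 63.0]
239 [114, 97, 72] [451.0, -157.0, 47.0]
242 [103, 87, 66] [445.0, -167.0, 44.0]
245 [106, 90, 66] [438.0, -180.0, 44.0]
248 [108, 93, 69] [433.0, -189.0, 41.0]
251 [91, 62, 55] [427.0, -200.0, 39.0]
col 272
218 [17, 19, 22] [434.0, -217.0, 163.0]
221 [33, 32, 26] [440.0, -205.0, 143.0]
224 [54, 56, 57] [436.0, -213.0, 139.0]
227 [34, 36, 37] [449.0, -188.0, 110.0]
230 [20, 21, 25] [448.0, -190.0, 101.0]
233 [21, 23, 24] [446.0, -192.0, 92.0]
236 [20, 21, 23] [451.0, -18
[... 971 characters left out ...]
-108.0, -3.0]
239 [207, 207, 194] [514.0, -132.0, 6.0]
242 [98, 80, 57] [482.0, -187.0, 42.0]
245 [103, 87, 66] [473.0, -202.0, 44.0]
248 [107, 91, 67] [465.0, -215.0, 45.0]
251 [106, 89, 67] [457.0, -229.0, 46.0]
col 292
218 [22, 25, 26] [476.0, -255.0, 169.0]
221 [58, 61, 67] [472.0, -260.0, 164.0]
224 [21, 20, 24] [472.0, -261.0, 155.0]
227 [20, 21, 24] [475.0, -255.0, 139.0]
230 [20, 21, 24] [474.0, -257.0, 131.0]
233 [72, 74, 72] [542.0, -147.0, 28.0]
236 [85, 85, 81] [553.0, -129.0, 1.0]
239 [121, 122, 114] [548.0, -136.0, -5.0]
242 [103, 103, 96] [538.0, -153.0, -1.0]
245 [108, 99, 84] [496.0, -220.0, 47.0]
248 [104, 88, 65] [489.0, -233.0, 47.0]
251 [84, 71, 53] [491.0, -229.0, 32.0]
```

View pics/t3.png

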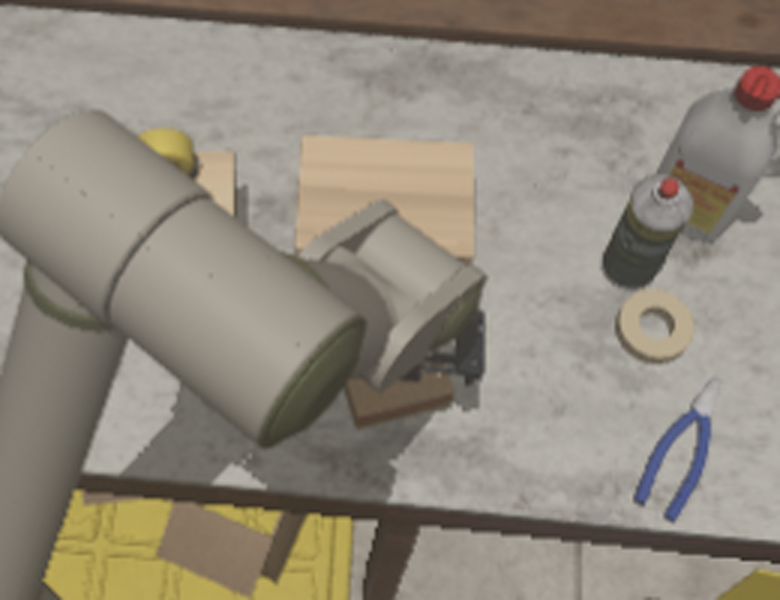

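By the depth images the whole tool sits about 42 mm higher than the reported TCP: the tips were at z≈240 when 200 was reported, and are at z≈62 now with 20 reported. In x and y it agrees. So the finger simply passed over the box. I'll go back to the left side, lower by the difference and check.

Request:
{"method": "apply_moves", "body": {"targets": [[-1,0,0.7,0,0],[-1,0,0.7,0,0],[-1,0,0.7,0,0],[-1,0,0,-0.4,0],[-1,0,0,-0.2,0],[-1,0,0,0,0],[-1,0,0,0,0]]}}

```text
time_s: 4.6
ee_pos: [456.9, -67.9, -9.5]
ee_rot: [180.0, -0.0, 1.8]
wrist_force: [-0.1, 1.1, 0.1]
gripper_width: 0.5
grasp_force: 0.0
```

Run:
```python
from h import *
im,P=cloud("side");s=r.sense();print(s["ee_pos"],s["wrist_force"])
p=r.camera_params("side");T=np.array(p["extrinsics"])
e=s["ee_pos"]
for z in(20,30,60):
    print(z,cv2.projectPoints(np.array([[e[0],e[1]-17,z]],float),cv2.Rodrigues(T[:3,:3])[0],T[:3,3],np.array(p["mtx"]),np.array(p["dist"]))[0].ravel().round())
for u in(258,261,264,267):
  print(u)
  for v in range(196,238,2):
    if im[v,u].sum()<150: print(v,P[v,u].round().tolist(),end=' ')
```

```text
[456.90619531 -67.84477937  -9.45088596] [-0.69752757 -0.19035328  0.68558992]
20 [258. 234.]
30 [258. 231.]
60 [258. 223.]
258
196 [468.0, -72.0, 148.0] 198 [466.0, -75.0, 143.0] 200 [465.0, -78.0, 138.0] 202 [460.0, -86.0, 137.0] 204 [459.0, -87.0, 130.0] 206 [464.0, -78.0, 116.0] 208 [458.0, -89.0, 117.0] 210 [438.0, -126.0, 137.0] 212 [433.0, -135.0, 137.0] 216 [426.0, -147.0, 133.0] 218 [424.0, -152.0, 129.0] 220 [427.0, -145.0, 117.0] 222 [422.0, -154.0, 117.0] 224 [423.0, -152.0, 108.0] 226 [425.0, -147.0, 98.0] 228 [458.0, -82.0, 40.0] 261
196 [472.0, -85.0, 153.0] 198 [471.0, -86.0, 147.0] 200 [473.0, -82.0, 137.0] 202 [469.0, -89.0, 135.0] 204 [468.0, -90.0, 129.0] 208 [463.0, -98.0, 120.0] 210 [465.0, -93.0, 110.0] 212 [441.0, -139.0, 137.0] 218 [431.0, -157.0, 130.0] 220 [431.0, -156.0, 122.0] 222 [435.0, -149.0, 110.0] 224 [430.0, -157.0, 109.0] 226 [431.0, -154.0, 99.0] 264
202 [475.0, -96.0, 137.0] 204 [472.0, -101.0, 133.0] 208 [474.0, -97.0, 117.0] 210 [454.0, -134.0, 137.0] 212 [449.0, -144.0, 137.0] 216 [437.0, -164.0, 138.0] 218 [436.0, -166.0, 133.0] 220 [439.0, -159.0, 121.0] 222 [443.0, -152.0, 108.0] 224 [442.0, -152.0, 102.0] 226 [504.0, -36.0, 3.0] 267
204 [477.0, -111.0, 137.0] 206 [474.0, -115.0, 133.0] 208 [466.0, -131.0, 137.0] 210 [462.0, -137.0, 135.0] 212 [453.0, -153.0, 140.0] 216 [448.0, -163.0, 134.0] 218 [450.0, -159.0, 124.0] 220 [454.0, -150.0, 110.0] 222 [455.0, -149.0, 102.0] 224 [453.0, -152.0, 98.0]
```

The tip is now at a true height of about 33 mm, below the box top at 44. I'll lower 13 mm more and push.

Request:
{"method": "apply_moves", "body": {"targets": [[-1,0,0,-0.26,0],[-1,0,-0.4,0,0],[-1,0,-0.3,0,0],[-1,0,-0.15,0,0],[-1,0,-0.2,0,0],[-1,0,-0.2,0,0],[-1,0,-0.2,0,0],[-1,0,-0.2,0,0],[-1,0,-0.2,0,0],[-1,0,0,0,0]]}}

```text
time_s: 5.9
ee_pos: [456.9, -161.0, -22.8]
ee_rot: [180.0, -0.0, 1.8]
wrist_force: [-0.5, 0.5, -0.2]
gripper_width: 0.4
grasp_force: 0.0
```

```bash
python3 box.py 4
```

```text
[260 237  42  32 520] 520
box [ 445.8 -238.1   17.5] 0.34733059627992524 ((441.4330139160156, -223.64712524414062), (67.30970764160156, 146.96295166015625), 18.473247528076172)
[[ 458. -176.]
 [ 491. -281.]
 [ 433. -300.]
 [ 400. -195.]]
[ 456.8 -160.5  -22.8] [180.   -0.    1.8] [0.1 0.1 0.8] 0.5346185442507398 5.95
```

Request:
{"method": "apply_moves", "body": {"targets": [[-1,0,-0.2,0,0],[-1,0,-0.2,0,0],[-1,0,-0.2,0,0],[-1,0,-0.2,0,0],[-1,0,-0.2,0,0],[-1,0,-0.2,0,0],[-1,0,0,0,0]]}}

```text
time_s: 6.82
ee_pos: [456.7, -221.1, -22.8]
ee_rot: [180.0, -0.0, 1.8]
wrist_force: [0.4, 0.5, -0.6]
gripper_width: 0.3
grasp_force: 0.0
```

```bash
python3 box.py 5
```

```text
[268 249  39  34 550] 550
box [ 432.8 -294.     1.4] 0.23966210705824886 ((432.4071044921875, -278.1758728027344), (63.245361328125, 147.15560913085938), 0.34211456775665283)
[[ 462. -238.]
 [ 465. -348.]
 [ 404. -350.]
 [ 401. -240.]]
[ 456.6 -220.6  -22.8] [180.   -0.    1.8] [-0.5  0.6  0.4] 0.40586790730980815 6.875
```

The box is almost straight at (433,-294), yaw 1°. I'll centre the finger on its end face and finish the push.

Request:
{"method": "apply_moves", "body": {"targets": [[-1,0,0.2,0,0],[-1,-0.46,0,0,0],[-1,0,-0.2,0,0],[-1,0,-0.2,0,0],[-1,0,-0.2,0,0],[-1,0,-0.2,0,0],[-1,0,-0.2,0,0],[-1,0,0,0,0],[-1,0,0.4,0,0],[-1,0,0.4,0,0],[-1,0,0,0.9,0],[-1,0,0,0.9,0],[-1,0,0.5,0.5,0],[-1,0,0,0,0]]}}

```text
time_s: 8.62
ee_pos: [434.0, -193.1, 93.4]
ee_rot: [179.9, -0.1, 2.0]
wrist_force: [-0.3, -0.6, -0.8]
gripper_width: 0.6
grasp_force: 0.0
```

```bash
python3 box.py 6
python3 - <<'E'
from h import *
im,P=cloud("side")
m=(P[...,0]>525)&(P[...,0]<552)&(P[...,1]<-78)&(P[...,1]>-240)&(P[...,2]>20)&(P[...,2]<125)
q=P[m];print(len(q),cv2.fitLine(q[:,:2].astype(np.float32),cv2.DIST_HUBER,0,.01,.01).ravel())
E
```

```text
[275 260  40  31 589] 589
box [ 434.1 -334.     2.1] 0.06073801269720458 ((434.7909240722656, -332.7373962402344), (65.84375762939453, 116.61597442626953), 1.3892548084259033)
[[ 463. -278.]
 [ 467. -388.]
 [ 406. -390.]
 [ 402. -280.]]
[ 433.7 -193.7   92.3] [180.   -0.    1.9] [ 0.7  0.2 -0. ] -0.08301237297084706 8.675
679 [ 4.2646062e-02 -9.9909025e-01  5.4346814e+02 -1.8027478e+02]
```

View pics/side6.png

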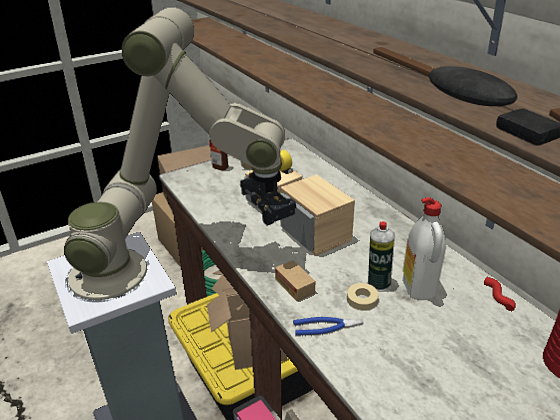

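The box now stands at (434,-334), left end at y≈-279, with the cabinet's right side at y≈-258 there, so it is clear. Next I'll bring the finger up to the press point at about (545,-217), true z≈100 (reported ≈58).

Request:
{"method": "apply_moves", "body": {"targets": [[-1,0.4,-0.24,-0.34,0],[-1,0.5,-0.24,-0.34,0],[-1,0.5,0,0,0],[-1,0.3,0,0,0],[-1,0.12,0,0,0],[-1,0.06,0,0,0],[-1,0.06,0,0,0],[-1,0,0,0,0]]}}

```text
time_s: 9.72
ee_pos: [530.5, -219.0, 58.2]
ee_rot: [180.0, 0.0, 1.8]
wrist_force: [-1.0, 0.2, -0.3]
gripper_width: 0.6
grasp_force: 0.0
```

Request:
{"method": "apply_moves", "body": {"targets": [[-1,0.04,0,0,0],[-1,0.04,0,0,0],[-1,0.04,0,0,0],[-1,0.04,0,0,0],[-1,0,0,0,0]]}}

```text
time_s: 10.35
ee_pos: [538.2, -219.1, 58.2]
ee_rot: [180.0, 0.1, 1.8]
wrist_force: [-4.2, -0.9, 2.6]
gripper_width: 0.1
grasp_force: 2.4
```

Request:
{"method": "apply_moves", "body": {"targets": [[-1,0.04,0,0,0],[-1,0.04,0,0,0],[-1,0,0,0,0]]}}

```text
time_s: 10.72
ee_pos: [542.4, -219.0, 58.2]
ee_rot: [-180.0, 0.0, 1.8]
wrist_force: [-4.3, -0.6, 2.9]
gripper_width: 0.3
grasp_force: 2.3
```

Request:
{"method": "apply_moves", "body": {"targets": [[-1,0.04,0,0,0],[-1,0,0,0,0]]}}

```text
time_s: 10.98
ee_pos: [543.4, -219.0, 58.1]
ee_rot: [-180.0, 0.2, 1.8]
wrist_force: [-9.6, -1.3, 4.7]
gripper_width: 0.5
grasp_force: 4.8
```

Request:
{"method": "apply_moves", "body": {"targets": [[-1,0.02,0,0,0],[-1,0,0,0,0]]}}

```text
time_s: 11.22
ee_pos: [543.4, -219.0, 58.1]
ee_rot: [-180.0, 0.3, 1.8]
wrist_force: [-15.0, -1.7, 7.0]
gripper_width: 0.4
grasp_force: 7.4
```

The force has risen past the catch force, so the door is at its stop. Backing off now.

Request:
{"method": "apply_moves", "body": {"targets": [[-1,-0.1,0,0,0],[-1,-0.2,0,0,0],[-1,-0.3,0,0,0],[-1,-0.4,0,0,0],[-1,-0.5,0,0,0],[-1,-0.6,0,0,0],[-1,-0.6,0,0.3,0],[-1,-0.4,0,0.5,0],[-1,0,0,0,0],[-1,0,0,0,0],[-1,0,0,0,0],[-1,0,0,0,0]]}}

```text
time_s: 12.72
ee_pos: [390.9, -218.8, 97.6]
ee_rot: [-180.0, 0.0, 1.8]
wrist_force: [-0.7, -0.3, 0.4]
gripper_width: 0.5
grasp_force: 0.0
```

```bash
python3 box.py 7
python3 - <<'E'
from h import *
im,P=cloud("side")
cv2.imwrite("pics/end.png",cv2.resize(im[140:340,200:400,::-1],None,fx=3,fy=3,interpolation=cv2.INTER_CUBIC))
E
```

```text
[275 260  40  31 590] 590
box [ 433.9 -333.8    1.9] 0.05474497015025574 ((434.0050964355469, -332.6753845214844), (64.8804702758789, 114.93273162841797), 1.5626674890518188)
[[ 463. -278.]
 [ 466. -388.]
 [ 405. -390.]
 [ 402. -280.]]
[ 390.8 -218.8   97.7] [-180.     0.     1.8] [ 0.1 -0.2  0.8] 0.20111076192081095 12.775
```

View pics/end.png

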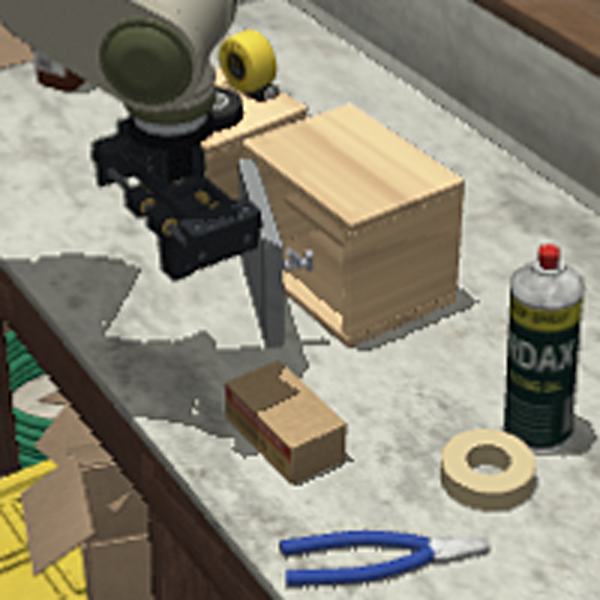

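The door stands ajar at (260,260), the box at (285,425) is clear, and nothing else has moved. The gripper is free of the door, with no force reading.

```bash
python3 -c "
from rig import r
print(r.close_job())"
```

```text
the job is handed in; nothing more can be done
None
```

I pushed the nail box to the right until it was about 20 mm clear of the larger cabinet, then pressed the door (peak about 17 N at its stop) so it sprang ajar; nothing else was seen to move, and the job was handed in at about 13 s.

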